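# Advance the green tally counter on the casting bench

## Robot

A 6-joint arm with a two-finger parallel gripper is mounted at the origin on the work surface. World frame = base frame: x ahead of the robot, y to its left, z up, the work surface at z = 0. Lengths are in mm, angles in rad, forces in N, time in s.
With the tool pointing down it reaches from about 225 to 725 mm from the base axis. Payload 3.1 kg.
Tool frame: the origin (TCP) lies between the finger pads; the fingertips stand 14 mm ahead of it and the grasp point (between the pads) lies 5 mm behind it; y points along the fingers, x is the direction in which the jaws open and shut, and the axes are right-handed (so a half turn about y gives the same grasp; the last joint's range is limited). The gripper opens to 85 mm and grips with 20 to 120 N. Pads are 22 mm wide; open, the fingers measure 114 mm over their backs; the gripper's body (76 mm by 85 mm) begins 54 mm behind the grasp point. The pads swing forward as they close: fully open they stand 13 mm farther back than shut.
Start: joints at [-1.25, 0.048, 0.099, 1.622, 0, 1.443], TCP at [227.774, -473.008, 245.312] pointing down, gripper open.
Joint ranges: [-2.91, 2.91], [-0.99, 1.94], [-1.21, 1.42], [-2.12, 2.29], [-1.49, 1.47], [-3.14, 3.14]. Speed limits (rad/s): [2.79, 2.79, 3.14, 3.14, 3.14, 3.14].

## Interface

Orientations are given as a unit quaternion [x, y, z, w].
In Python, from bench import ctrl, cams gives the robot as it stands.
- The arm moves only by the tool drive_tool, never from a script. Its argument "deltas" is a list of rows, each a list of 5 numbers: the shift along the tool's x, y, z in m, then the turn about the tool's y in rad, then the closure, from -1 (fully open) to 1 (shut). A call has 1 to 12 rows; each row is the pose to reach, as a shift and turn from the pose measured when the call began, along the tool's axes at that moment; what a row does not reach only later rows make up. A row lasts 1/12 s, in which the tool goes at most 41.7 mm and 7.16 degrees, less where a joint would pass 70% of its speed; a pose out of reach is approached as far as the arm can. A call with a gripper value outside its range is refused whole. The fingers move at their own pace and stop on an object; "squeeze" is the grip in N (left out, the last holds). Time passes only in rows, so rows that repeat a pose let the fingers close. It gives the time, the measured TCP pose, the force and the opening at its end, in the units of the state.
- ctrl.state(): the state, without advancing time (a new reading comes with each control period).
- cams.capture(name): name is "side" or "top" or "wrist"; returns a dict with "frame" (384x512x3 uint8, blue, green, red), "intrinsics" (3x3 intrinsics, pixels), "view" (4x4, takes a point from world to camera coordinates); the wrist camera has in their place "T_tool_cam" (4x4, takes a point from camera to tool coordinates, whose origin is the TCP and whose axes are the tool frame's). Camera axes: x right, y up, looking along -z (the intrinsics and any distortion apply to the point x, -y, -z); pixel columns grow to the right and rows downward; lengths in mm; the calibration is good to about 2 mm. A picture is of the moment at which its call begins: read the wrist's pose just before it. There is no depth.
- ctrl.close_job(): hands the job in, once; it reports no verdict.
The state is a dict: "clock": time; "joints": joint angles; "joint_vel": joint speeds; "tau": joint torques, N m; "tool_pos": TCP position; "tcp_rot": TCP orientation; "ft_force": force on the tool from outside, world axes, zero at the start; "ft_torque": the same for the moment, N m; "opening": finger opening in mm.
Only numpy, scipy, OpenCV 4.12 (cv2) and the standard library are available. Lean on these libraries where they do the work, as an engineer would, in place of code of your own. Each camera call takes 0.05 s, during which the arm holds its last target. There are 200 camera calls.

## Task

A good casting has come out of its mould: book it on the tally counter with the green lever. Swing that lever all the way round to its stop, then let go so that it springs back home. Leave the lever of the red counter alone.

Things in the scene. Friction and masses are not known exactly. Their poses are not given: they have to be found in the camera images.
- green_counter: Green tally counter, fixed to the bench: white box 90 x 66 mm, top 46 mm up, on a dark foot 120 x 86 x 8 mm; green band and lever, black window with four blank white drums at the rear. Origin: on the bench, below the lever's upright pivot. x points from the pivot to the window (rear), y left, z up. Foot spans x -45 to 75 mm, box -30 to 60. Turned up to 0.5 rad from the bench's axes.
- green_lever (a joint): Angle of the green lever, rad: 0 at home, held by its spring; 1.047 (60 deg) at its stop. It turns level, counter-clockwise from above as it grows. It points from the pivot along 2.618 + angle in the counter's x, y: at home to front left, at the stop to front right. The spring asks 1 N at the knob at home, 4 N at the stop; let go, the lever swings home in under 1 s.
- green_knob (a point): Centre of the top of the green lever's upright round knob: 16 mm in diameter, 93 mm above the bench, 75 mm from the pivot axis (it moves on a circle of that radius). It stands free for 34 mm below this point, down to a flat lever bar 12 mm wide and 6 mm thick; the space round and above the knob is free.
- red_knob (a point): Centre of the top of the red lever's knob, on the red tally counter: the same in every way but colour, and not to be used. At least 150 mm from the green knob; the two counters may be either way round.
There are look-alikes about, which are no part of the job. Leave any turquoise look-alike of the green_counter alone.

How it is judged:
By the outcome, as a careful person would: the job done as asked, in the order asked, and still so for the second after the job is handed in, with the robot touching nothing.
It also fails if it takes over 32 s, if anything falls off the work surface, if the arm or the gripper's body presses on something with over 40 N, if the wrist force passes 120 N, or if a joint passes its speed limit or range.

## Working session

There is one attempt and no reset: what is moved stays moved. The work goes in short steps, Python scripts to look and compute and a tool call to move; the robot and the scene stay as the last step left them, time stands still between calls to the robot, and variables do not carry over. Pictures are saved under pics/ and viewed, about 8 in all and at most 12, crops included, and the job is handed in when it is done.

Besides the shell and the picture viewer there is one more tool, called by a JSON object that holds its "name" and its "arguments", one argument or row to a line. drive_tool: Moves the arm, as the interface text tells. Its arguments: {"type":"object","properties":{"deltas":{"type":"array"},"squeeze":{"type":"number"}},"required":["deltas"]}

```bash
mkdir -p pics; ls
python3 - <<'E'
from bench import ctrl,cams
import cv2,numpy as np,pickle
s=ctrl.state();print(s)
d={n:cams.capture(n) for n in("top","side")}
pickle.dump(d,open("c.pkl","wb"))
for n in d:
  cv2.imwrite(f"pics/{n}0.png",d[n]["frame"]);print(n,d[n]["intrinsics"],d[n]["view"],[k for k in d[n]])
E
```

```text
pics
{'clock': 0.0, 'joints': array([-1.24979328e+00,  4.87756686e-02,  9.76037277e-02,  1.62199391e+00,
       -1.51778576e-05,  1.44297727e+00]), 'joint_vel': array([-2.30286119e-04,  4.53253414e-04, -9.86993441e-06,  1.04144041e-03,
        3.20042973e-04, -5.59934741e-04]), 'tau': array([-7.25448317e-04, -3.38778269e+01,  3.20016718e+01,  2.01947952e-02,
       -2.12933764e-04,  1.40428778e-06]), 'tool_pos': array([ 227.59333092, -472.4676717 ,  244.10711007]), 'tcp_rot': array([-0.59820002,  0.37684645, -0.37554613,  0.59925671]), 'ft_force': array([ 0.067971  , -0.20847113,  0.75732759]), 'ft_torque': array([ 0.02893857,  0.04661368, -0.02591318]), 'opening': 85.46141265650947}
top [[425.00664883   0.         251.22825711]
 [  0.         425.00664883 193.19261157]
 [  0.           0.           1.        ]] [[ 2.45895942e-02 -9.99449466e-01 -2.22736825e-02  2.10510331e+01]
 [ 9.97833466e-01  2.31776341e-02  6.15724876e-02 -5.05166237e+02]
 [-6.10223386e-02 -2.37394683e-02  9.97854053e-01 -8.80536107e+02]
 [ 0.00000000e+00  0.00000000e+00  0.00000000e+00  1.00000000e+00]] ['frame', 'intrinsics', 'view']
side [[447.12684694   0.         250.04030039]
 [  0.         447.12684694 188.11329025]
 [  0.           0.           1.        ]] [[-8.50943904e-01 -5.24996457e-01  1.65285449e-02  4.33666135e+02]
 [ 4.02923465e-01 -6.32247049e-01  6.61752485e-01 -2.29028175e+02]
 [-3.36967586e-01  5.69773981e-01  7.49540163e-01 -8.42895570e+02]
 [ 0.00000000e+00  0.00000000e+00  0.00000000e+00  1.00000000e+00]] ['frame', 'intrinsics', 'view']
```

View pics/top0.png

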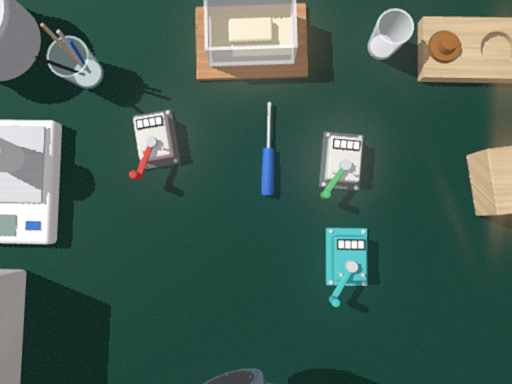

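View pics/side0.png

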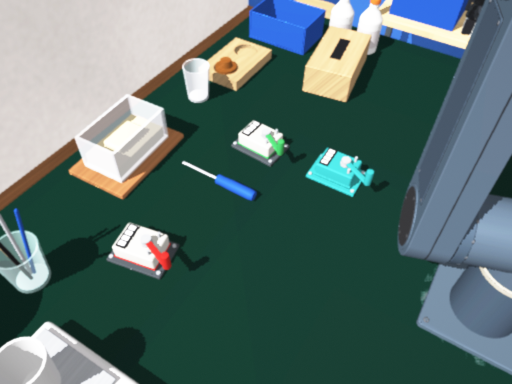

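The top view shows the green lever's knob at about (326,194) with its pivot at (346,166). The turquoise look-alike is just in front (knob ~(336,301)), and the red counter is at the left (knob ~(134,175)). The side view shows the green knob near (280,150). Next I triangulate.

```bash
cat > h.py <<'E'
import cv2,numpy as np
from scipy.spatial.transform import Rotation as R
def green(f,lo=(50,90,60),hi=(75,255,255)):
    m=cv2.inRange(cv2.cvtColor(f,cv2.COLOR_BGR2HSV),lo,hi)
    n,l,st,c=cv2.connectedComponentsWithStats(m); i=1+np.argmax(st[1:,4]); return l==i,st[i],c[i]
def ray(d,u,v):
    K,V=d["intrinsics"],d["view"]; Rm=V[:3,:3];o=-Rm.T@V[:3,3]
    return o,Rm.T@np.array([(u-K[0,2])/K[0,0],-(v-K[1,2])/K[1,1],-1])
def plane(d,u,v,z):
    o,r=ray(d,u,v); return o+r*(z-o[2])/r[2]
def proj(d,p):
    c=d["view"][:3,:3]@p+d["view"][:3,3]; q=d["intrinsics"]@[c[0],-c[1],-c[2]]; return q[:2]/q[2]
def tri(a,b):
    (o,r),(p,s)=a,b; t=np.linalg.lstsq(np.c_[r,-s],p-o,rcond=None)[0]
    x,y=o+r*t[0],p+s*t[1]; return (x+y)/2,np.linalg.norm(x-y)
E
python3 - <<'E'
from h import *; import pickle
d=pickle.load(open("c.pkl","rb")); ims=[]
for n in d:
  f=d[n]["frame"]; m,st,c=green(f); print(n,st,c)
  x,y,w,h=st[:4]; x-=20;y-=40;w+=55;h+=55
  print(x,y); cr=cv2.resize(f[y:y+90,x:x+90],(400,400),interpolation=cv2.INTER_CUBIC);ims.append(cr)
cv2.imwrite("pics/crop.png",np.hstack(ims))
m,_,_=green(d["top"]["frame"]); v,u=np.nonzero(m); k=np.argsort(v)[-25:]; print("top knob end",u[k].mean(),v[k].mean())
t=(u[k].mean(),v[k].mean())
print("knob z93",plane(d["top"],*t,90)); print("pivot z60",plane(d["top"],346,166,62))
m,_,_=green(d["side"]["frame"])
print("proj side",proj(d["side"],plane(d["top"],*t,93)))
from bench import ctrl
s=ctrl.state(); print(R.from_quat(s["tcp_rot"]).as_matrix().round(3))
E
```

```text
top [319 168  25  32 236] [330.41949153 185.86016949]
299 128
side [238 134  47  25 249] [273.18473896 146.37349398]
218 94
top knob end 325.2 197.28
knob z93 [ 495.40681109 -111.26011822   90.        ]
pivot z60 [ 560.50979795 -155.98847454   62.        ]
proj side [282.11122306 142.59951461]
[[ 0.434 -0.001  0.901]
 [-0.901  0.002  0.434]
 [-0.002 -1.     0.   ]]
```

View pics/crop.png

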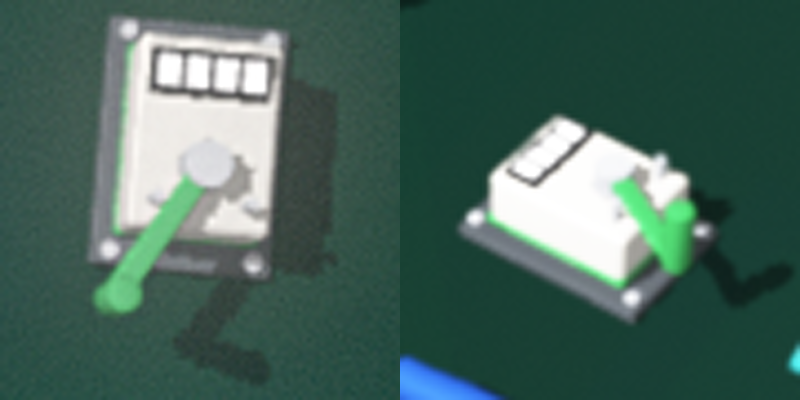

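Run:
```python
from h import *; import pickle
d=pickle.load(open("c.pkl","rb")); s=400/90
T=lambda x,y:(299+x/s,128+y/s)
t,sd=T(125,294),(218+280/s,94+208/s)
k,e=tri(ray(d["top"],*t),ray(d["side"],*sd)); print("knob tri",k,e, plane(d["top"],*t,93))
p,e=tri(ray(d["top"],*T(209,163)),ray(d["side"],218+213/s,94+170/s)); print("hub tri",p,e)
c=[plane(d["top"],*T(*q),8)[:2] for q in((113,17),(288,33),(270,278),(90,260))] # RL RR FR FL
c=np.array(c); print(c.round(), np.linalg.norm(c-np.roll(c,-1,0),axis=1))
ax=(c[0]+c[1]-c[2]-c[3]); th=np.arctan2(ax[1],ax[0]); x=np.array([np.cos(th),np.sin(th)]); y=np.array([-x[1],x[0]])
piv=c.mean(0)-15*x; print("yaw",th,"pivot from foot",piv)
for a in(0,30,60): 
  g=np.radians(150+a); print(a,piv+75*(np.cos(g)*x+np.sin(g)*y))
print("lever from knob",np.linalg.norm(k[:2]-piv),np.degrees(np.arctan2(*(k[:2]-piv)[::-1])-th)%360)
```

```text
knob tri [ 500.86072206 -114.69415703   92.7173844 ] 1.1088821443677979 [ 501.34054168 -114.40594957   93.        ]
hub tri [ 563.3652783  -157.30153742   56.73992901] 1.1402507954709977
[[ 640. -120.]
 [ 634. -204.]
 [ 516. -196.]
 [ 523. -111.]] [ 83.98476979 118.27806916  85.78220023 117.85426311]
yaw -0.07131995689247986 pivot from foot [ 563.17088455 -156.57249125]
0 [ 501.056331   -114.53938242]
30 [ 488.36154882 -151.22802797]
60 [ 495.71186773 -189.34871815]
lever from knob 75.07563669941007 150.1814913170318
```

Both ways of measuring agree: knob at (501,-114.5,93), radius 75 mm, lever at 150°, yaw -0.071. I close the fingers and go to a point left of the knob, turning the tool x along the push direction.

{"name": "drive_tool", "arguments": {
  "deltas": [
    [-0.02,0,0.035,0.1,1],
    [-0.04,0,0.07,0.2,1],
    [-0.06,0,0.105,0.3,1],
    [-0.08,0,0.14,0.4,1],
    [-0.1,0,0.175,0.52,1],
    [-0.12,0,0.21,0.52,1],
    [-0.14,0,0.245,0.52,1],
    [-0.16,0,0.28,0.52,1],
    [-0.18,0,0.315,0.52,1],
    [-0.2,0,0.35,0.52,1],
    [-0.22,0,0.385,0.52,1],
    [-0.239,0,0.421,0.52,1]
  ],
  "squeeze": 20
}}

```text
clock: 1.1
tool_pos: [503.6, -72.4, 244.5]
tcp_rot: [-0.482, 0.518, -0.517, 0.482]
ft_force: [0.8, -1.4, 0.2]
opening: 0.5
```

{"name": "drive_tool", "arguments": {
  "deltas": [
    [0,0,0,0,1],
    [0,0,0,0,1],
    [0,0,0,0,1]
  ]
}}

```text
clock: 1.35
tool_pos: [503.1, -72.4, 243.8]
tcp_rot: [-0.483, 0.518, -0.516, 0.482]
ft_force: [-0.2, -0.7, 0.1]
opening: 0.3
```

```bash
cat > st.py <<'E'
from h import *
from bench import ctrl,cams
s=ctrl.state(); M=R.from_quat(s["tcp_rot"]).as_matrix()
print(s["clock"],s["tool_pos"].round(1),s["ft_force"].round(1),s["opening"],s["joints"].round(2)); print(M.round(3))
for n,t in {"side of knob":(504,-74,82),"contact":(502.5,-92,82)}.items(): print(n,(M.T@(np.array(t)-s["tool_pos"])).round(1))
E
python3 st.py
python3 - <<'E'
from bench import cams
import cv2; cv2.imwrite("pics/side1.png",cams.capture("side")["frame"])
E
```

```text
1.35 [503.1 -72.4 243.8] [-0.2 -0.7  0.1] 0.30501180568003133 [-0.28  0.01  0.06  1.62  0.    2.94]
[[-0.07  -0.003  0.998]
 [-0.998  0.002 -0.07 ]
 [-0.002 -1.    -0.003]]
side of knob [  1.8 161.8   1.5]
contact [ 19.9 161.8   1.3]
```

View pics/side1.png

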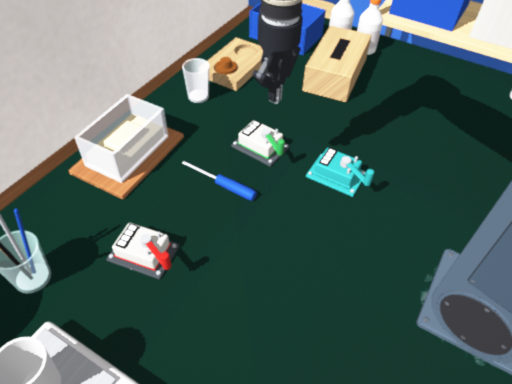

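The side view shows the closed gripper over the left side of the green counter with nothing disturbed. I lower it beside the knob.

{"name": "drive_tool", "arguments": {
  "deltas": [
    [0,0.03,0,0,1],
    [0,0.06,0,0,1],
    [0,0.09,0,0,1],
    [0,0.12,0,0,1],
    [0,0.14,0,0,1],
    [0,0.155,0,0,1],
    [0,0.162,0,0,1],
    [0,0.162,0,0,1],
    [0,0.162,0,0,1]
  ]
}}

```text
clock: 2.15
tool_pos: [502.3, -73.8, 82.5]
tcp_rot: [-0.482, 0.519, -0.517, 0.481]
ft_force: [-0.2, -0.2, 0.2]
opening: -0.0
```

```bash
python3 st.py
python3 - <<'E'
from bench import cams
import cv2,numpy as np
a=cams.capture("side")["frame"][90:190,210:330];b=cams.capture("top")["frame"][110:210,280:400]
f=lambda i:cv2.resize(i,(400,333),interpolation=cv2.INTER_CUBIC)
cv2.imwrite("pics/down.png",np.hstack([f(a),f(b)]))
E
```

```text
2.15 [502.3 -73.8  82.5] [-0.2 -0.2  0.2] -0.009001642384455494 [-0.28  0.03 -0.24  1.3   0.    2.94]
[[-0.073 -0.002  0.997]
 [-0.997  0.002 -0.073]
 [-0.001 -1.    -0.003]]
side of knob [0.1 0.5 1.7]
contact [18.1  0.5  1.5]
```

View pics/down.png

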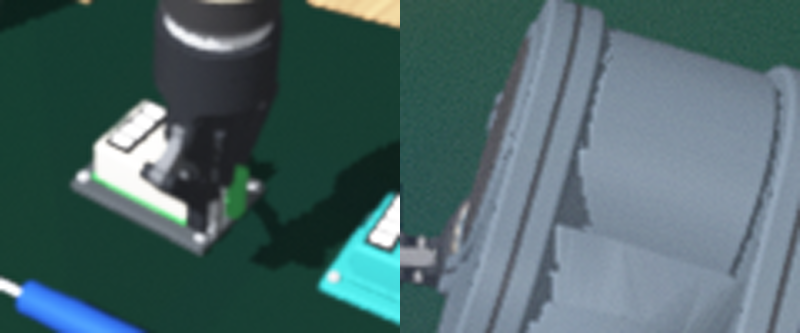

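The fingers stand beside the knob on its left with the tips low on it, about 18 mm short of contact. I start the push along the arc.

{"name": "drive_tool", "arguments": {
  "deltas": [
    [0.006,0,0,0,1],
    [0.012,0,0,0,1],
    [0.018,0,0,0,1],
    [0.024,0,-0.003,0,1],
    [0.03,0,-0.0055,0,1],
    [0.036,0,-0.0075,0,1],
    [0.042,0,-0.009,0,1],
    [0.049,0,-0.01,0,1],
    [0.056,0,-0.01,0,1],
    [0.062,0,-0.0095,0,1],
    [0.068,0,-0.009,0,1],
    [0.068,0,-0.009,0,1]
  ]
}}

```text
clock: 3.25
tool_pos: [489.3, -141.9, 83.2]
tcp_rot: [-0.481, 0.519, -0.518, 0.481]
ft_force: [-1.5, 3.5, -0.2]
opening: 0.3
```

```bash
python3 st.py
python3 - <<'E'
from bench import cams
import cv2,numpy as np
a=cams.capture("side")["frame"][90:190,210:330]
f=lambda i:cv2.resize(i,(600,500),interpolation=cv2.INTER_CUBIC)
cv2.imwrite("pics/mid.png",f(a))
E
```

```text
3.25 [ 489.3 -141.9   83.2] [-1.5  3.5 -0.2] 0.2936642788581038 [-0.41  0.04 -0.24  1.3   0.    2.8 ]
[[-0.074 -0.001  0.997]
 [-0.997  0.001 -0.074]
 [-0.001 -1.    -0.001]]
side of knob [-68.8   1.3   9.7]
contact [-50.7   1.3   9.5]
```

View pics/mid.png

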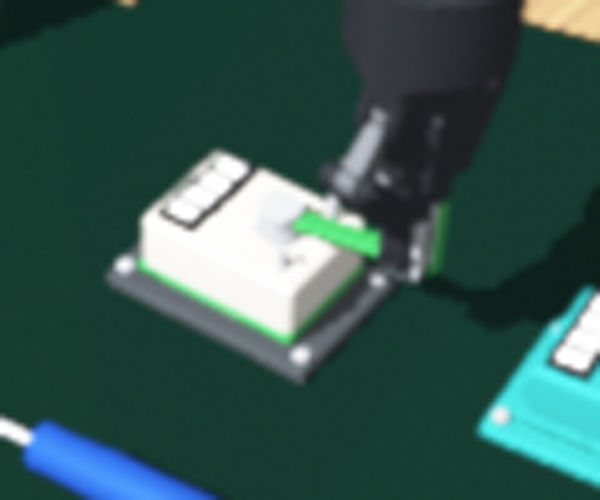

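The lever has turned well past halfway and the knob is still against the finger at 3.7 N, which matches the spring. I go on to the stop.

{"name": "drive_tool", "arguments": {
  "deltas": [
    [0.004,0,0.001,0,1],
    [0.008,0,0.002,0,1],
    [0.012,0,0.0035,0,1],
    [0.016,0,0.005,0,1],
    [0.02,0,0.007,0,1],
    [0.022,0,0.008,0,1],
    [0.022,0,0.008,0,1]
  ]
}}

```text
clock: 3.88
tool_pos: [495.8, -164.3, 83.1]
tcp_rot: [-0.481, 0.519, -0.518, 0.481]
ft_force: [-1.7, 3.3, 0.2]
opening: -0.1
```

{"name": "drive_tool", "arguments": {
  "deltas": [
    [0.002,0,0.001,0,1],
    [0.004,0,0.002,0,1],
    [0.004,0,0.002,0,1]
  ]
}}

```text
clock: 4.13
tool_pos: [496.9, -167.0, 83.0]
tcp_rot: [-0.481, 0.52, -0.516, 0.482]
ft_force: [-3.1, 7.3, 2.5]
opening: -0.3
```

{"name": "drive_tool", "arguments": {
  "deltas": [
    [0.002,0,0.001,0,1],
    [0.004,0,0.002,0,1],
    [0.004,0,0.002,0,1],
    [0.004,0,0.002,0,1]
  ]
}}

```text
clock: 4.47
tool_pos: [497.0, -167.5, 82.9]
tcp_rot: [-0.48, 0.522, -0.513, 0.483]
ft_force: [-5.6, 11.1, 6.0]
opening: -0.3
```

```bash
python3 st.py
python3 - <<'E'
from bench import cams
import cv2,numpy as np
a=cams.capture("side")["frame"][90:190,210:330]
f=lambda i:cv2.resize(i,(600,500),interpolation=cv2.INTER_CUBIC)
cv2.imwrite("pics/stop.png",f(a))
E
```

```text
4.4667 [ 497.  -167.5   82.9] [-5.6 11.1  6. ] -0.2990583383499379 [-0.46  0.08 -0.19  1.31  0.01  2.76]
[[-0.072 -0.006  0.997]
 [-0.997  0.013 -0.072]
 [-0.012 -1.    -0.006]]
side of knob [-93.8   2.1   0.3]
contact [-75.7   1.9   0.1]
```

View pics/stop.png

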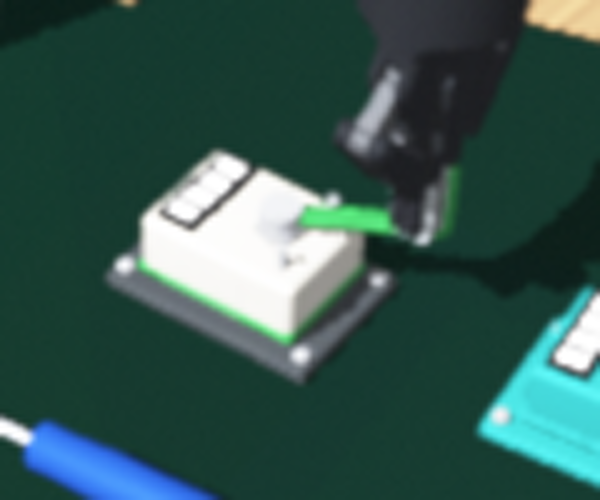

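It is at the stop: the TCP did not advance under a further 4 mm of command, the force rose to 12 N, and the position is the predicted one. I let go by lifting straight off.

{"name": "drive_tool", "arguments": {
  "deltas": [
    [0,-0.03,0,0,1],
    [0,-0.06,0,0,1],
    [0,-0.09,0,0,1],
    [0,-0.12,0,0,1],
    [0,-0.14,0,0,1],
    [0,-0.15,0,0,1],
    [0,-0.15,0,0,1],
    [0,-0.15,0,0,1],
    [0,-0.15,0,0,1],
    [0,-0.15,0,0,1],
    [0,-0.15,0,0,1],
    [0,-0.15,0,0,1]
  ]
}}

```text
clock: 5.52
tool_pos: [497.2, -169.2, 231.4]
tcp_rot: [-0.48, 0.523, -0.512, 0.483]
ft_force: [0.3, -0.8, -0.8]
opening: -0.3
```

{"name": "drive_tool", "arguments": {
  "deltas": [
    [0.04,0,0,0,1],
    [0.08,0,0,0,1],
    [0.12,0,0,0,1],
    [0.16,0,0,0,1],
    [0.2,0,0,0,1],
    [0.2,0,0,0,1],
    [0.2,0,0,0,1],
    [0.2,0,0,0,1]
  ]
}}

```text
clock: 6.18
tool_pos: [482.5, -368.3, 228.0]
tcp_rot: [-0.48, 0.524, -0.512, 0.483]
ft_force: [-0.5, 0.1, -0.3]
opening: 0.1
```

```bash
python3 st.py
python3 - <<'E'
from h import *; from bench import cams; import pickle
d0=pickle.load(open("c.pkl","rb"))
for n in("top","side"):
  f=cams.capture(n)["frame"]; print(n,green(d0[n]["frame"])[1:],green(f)[1:])
  cv2.imwrite(f"pics/end_{n}.png",f)
E
```

```text
6.1833 [ 482.5 -368.3  228. ] [-0.5  0.1 -0.3] 0.07040291502114851 [-0.76  0.28  0.33  1.63  0.01  2.45]
[[-0.073 -0.009  0.997]
 [-0.997  0.015 -0.072]
 [-0.015 -1.    -0.01 ]]
side of knob [-292.9  150.4    1.6]
contact [-274.9  150.1    1.4]
top (array([319, 168,  25,  32, 236], dtype=int32), array([330.41949153, 185.86016949])) (array([319, 168,  25,  32, 233], dtype=int32), array([330.4248927, 185.7639485]))
side (array([238, 134,  47,  25, 249], dtype=int32), array([273.18473896, 146.37349398])) (array([257, 134,  28,  25, 228], dtype=int32), array([275.48684211, 146.24122807]))
```

View pics/end_side.png

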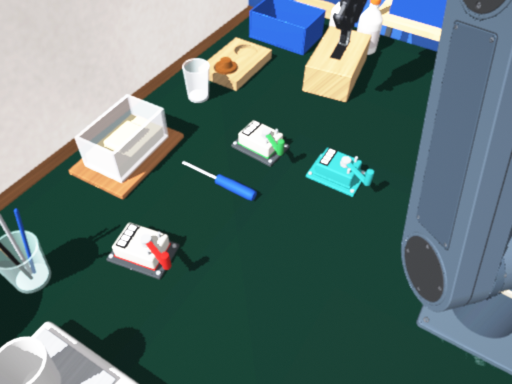

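The lever is home again: its mask in the top view is the same as at the start, and in the side view the knob is at (280,148) as before. Red and turquoise are unchanged and the arm is clear, so I hand in.

```bash
python3 -c "
from bench import ctrl
print(ctrl.close_job())"
```

```text
the job is handed in; nothing more can be done
None
```

I booked the casting on the green counter: the closed fingers pushed the green lever round to its stop, then lifted straight off so it sprang back home. The job was handed in at about 6.3 s.

- **At the stop:** the tool was where the measured pivot and yaw put the stop, to about 1 mm. It did not move on under a further 4 mm of command, and the force rose from about 4 N to about 14 N.
- **After letting go:** the lever's outline in the top view has the same box as at the start, and its centre is within 0.1 px.
- **Side view:** the whole-mask centre differs by about 2 px from the start. The mask's left edge moved by 19 px while its right, top and bottom edges stayed put. I take this to be part of the green band dropping out of the colour mask, because the knob and lever end did not move.
- **Other counters:** the arm stayed away from the red and turquoise counters, and both look unchanged in the last picture. The wrist force read near zero with the arm clear.

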